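Run down the gland nut of a metering pump with a T-handled box key

TASK

Take the T-handled box key from its stand, put its hexagonal socket down the deep bore of the pump head and right over the gland nut at the bottom, feeling for the flats without leaning on it, and turn the nut clockwise (seen from above) until it comes up firm on its seat; stop there, do not force it further. Then draw the key out and stand it upright back in its stand, all the way down, leaving the two vials and the beaker where they are.

Things in the scene. Friction and masses are not known exactly. Their poses are not given: they have to be found in the camera images.
- key_grip (a point): centre of the crossbar of the T-handled box key. The key stands upright: z axis up along the shank, x axis along the crossbar. Black crossbar 92 mm long (x), 16 mm thick (y, flat sides, grasp across it), 28 mm high, on a steel shank of 15 mm diameter; grip it with 60 N or more so that it does not twist in the fingers. The key is 169 mm high and weighs 0.2 to 0.4 kg; this point is 155 mm above its open lower end
- key_mouth (a point): centre of the open lower end of the key's socket, a thin steel hexagonal tube 26 mm deep, 31.8 mm across flats inside, 36.6 mm across flats and 42.3 mm across corners outside; two opposite inside corners lie along the crossbar (x). A round guide collar 43.2 mm wide sits on the shank 58 to 68 mm above this point and keeps the key upright in a bore
- stand_floor (a point): centre of the floor of the round hole in the grey key stand, which is fixed to the bench. The hole is 46 mm wide and 42 mm deep, with a 4 mm chamfer at its mouth; the rim is 42 mm above this point. The key's socket stands on this floor at the start
- bore_mouth (a point): centre of the mouth of the vertical bore in the pump's round aluminium head (88 mm wide; the pump is fixed to the bench), level with the rim, z up; the bore is 44.8 mm wide with a 4 mm chamfer. The pump's white drive unit, 92 mm high, stands beside the head at the pump's +y side
- bore_floor (a point): centre of the bore's flat floor, 85 mm below the mouth. Round it stands the gland nut: a steel hexagon 30 mm across flats, its flats 11.5 mm high with a 1 mm bevelled crown above them, coaxial with the bore. How its flats lie is not known; they repeat every 60 degrees, and the socket has about 6 degrees of play either way. With the socket not yet over the flats the key's lower end rests about 12 mm above this floor; right over the nut it rests on the floor
- gland_nut (a joint): turn of the gland nut about the bore's axis in rad, growing clockwise seen from above; 0 is where it comes up firm on its seal, negative is not yet run down (it starts between -1.0 and -0.5). It turns against a steady 0.15 N m of friction and stays where it is left; at 0 it stops, and more torque winds up the seal
- gland_seal (a joint): how far the seal ring under the nut has been wound up by turning on past the point where the nut comes up firm, in rad; it gives way above 0.1 N m and then by 1 rad for every 3 N m; at the start 0; more than 0.2 (0.7 N m on the key) crushes it
- vial_4: brown capped vial, 27 mm wide, 52 mm high, standing; origin at the centre of its underside
- vial_5: white capped vial, 28 mm wide, 48 mm high, standing; origin at the centre of its underside
- beaker_a: small glass beaker, 61 mm wide, 70 mm high, standing; origin at the centre of its underside

How it is judged:
On the way, in this order (a step that is already met when the one before it is completed fails the run):
1. the key's socket is right down over the nut, within 5 mm of the bore's floor and 4 mm of its axis (z of key_mouth in the frame of bore_floor below 0.005 m and horizontal distance between key_mouth and bore_floor below 0.004 m), for 0.2 s.
2. with the key still on it, the nut has come up to its seat (joint above -0.06) (value of joint gland_nut above -0.06 rad and z of key_mouth in the frame of bore_floor below 0.01 m), for 0.2 s.
At the end, for the whole second after the job is handed in: the nut is on its seat (joint above -0.06), and the key stands upright (within 0.10 rad) and still in its stand, its lower end within 5 mm of the hole's floor and of its axis, released (value of joint gland_nut above -0.06 rad and z of key_mouth in the frame of stand_floor below 0.005 m and horizontal distance between key_mouth and stand_floor below 0.005 m and angle between key_grip's own z axis and vertical below 0.1 rad and linear speed of box_key below 0.02 m/s); the robot touches nothing.
It fails at once if the nut is forced on past its seat, winding the seal up by more than 0.2 rad (value of joint gland_seal above 0.2 rad).
It fails at once if the key is leaned on the nut or the pump head with more than 45 N while its socket is not yet over the nut's flats (its lower end more than 9 mm above the bore's floor) (contact force between box_key and pump above 45 N and z of key_mouth in the frame of bore_floor above 0.009 m).
It fails at once if a vial or the beaker is moved more than 30 mm (distance of any of vial_4, vial_5, beaker_a from where it was at the start of the episode above 0.03 m).
It also fails if it takes over 72 s, if anything falls off the work surface, if the arm or the gripper's body presses on something with over 40 N, if the wrist force passes 120 N, or if a joint passes its speed limit or range.

ROBOT

A 7-joint arm with a two-finger parallel gripper is mounted at the origin on the work surface; the furniture and walls round the work are solid. World frame = base frame: x ahead of the robot, y to its left, z up, the work surface at z = 0. Lengths are in m, angles in rad, forces in N, time in s.
With the tool pointing down it reaches from about 0.425 to 0.925 m from the base axis. Payload 6.8 kg.
Tool frame: the origin (TCP) lies at the very end of the fingers, on their centre line; the grasp point (between the pads) lies 19 mm behind it; z points along the fingers, y is the direction in which the jaws open and shut (so a half turn about z gives the same grasp; the last joint's range is limited). The gripper opens to 85 mm and grips with 20 to 120 N. Pads are 22 mm wide; open, the fingers measure 114 mm over their backs; the gripper's body (76 mm by 85 mm) begins 54 mm behind the grasp point. The pads swing forward as they close: fully open they stand 13 mm farther back than shut.
Start: joints at [1.206, 0.477, 0.022, 1.555, -0.011, 1.109, -0.083], TCP at [0.171, -0.653, 0.205] pointing down, gripper open.
Joint ranges: [-2.96, 2.96], [-0.34, 2.1], [-1.41, 1.46], [0.24, 2.44], [-1.37, 4.51], [0.17, 1.92], [-2.96, 2.96]. Speed limits (rad/s): [2.39, 2.39, 3.14, 3.14, 3.14, 3.14, 3.14].

INTERFACE

Orientations are given as a unit quaternion [w, x, y, z].
In Python, from station import bot gives the robot as it stands.
- The arm moves only by the tool move_arm, never from a script. Its argument "commands" is text: rows parted by semicolons, each of 7 numbers parted by spaces: the opening, from 0 (shut) to 1 (fully open), then the shift along the tool's x, y, z in cm, then the turn, a rotation vector about the tool's x, y, z in degrees. In form: gripper tx ty tz rx ry rz; .... A call has 1 to 12 rows; each row shifts and turns the commanded pose from where the row before left it, along the tool's axes as they then stand; what a row does not reach is not made up. A row lasts 1/12 s, in which the tool goes at most 41.7 mm and 7.16 degrees, less where a joint would pass 70% of its speed; a pose out of reach is approached as far as the arm can. A call with a gripper value outside its range is refused whole. The fingers move at their own pace and stop on an object; "force" is the grip in N (left out, the last holds). Time passes only in rows, so rows that do not move let the fingers close. It gives the time, the measured TCP pose, the force and the opening at its end, in the units of the state.
- bot.get_obs(): the state, without advancing time (a new reading comes with each control period).
- bot.read_camera(name): name is "scene" or "top"; returns a dict with "img" (480x640x3 uint8, red, green, blue), "K" (3x3 intrinsics, pixels), "distortion" ([k1, k2, p1, p2, k3] as OpenCV has them; the pictures are not rectified), "rvec" (rotation vector, rad) and "tvec" (3), from world to camera coordinates, as OpenCV has them. Camera axes: x right, y down, z forward; pixel columns grow to the right and rows downward; lengths in m; the calibration is good to about 2 mm. A picture is of the moment at which its call begins. There is no depth.
- bot.hand_in(): hands the job in, once; it reports no verdict.
The state is a dict: "t": time; "q": joint angles; "joint_vel": joint speeds; "joint_torque": joint torques, N m; "eef_pos": TCP position; "tool_rot": TCP orientation; "contact_force": force on the tool from outside, world axes, zero at the start; "torque": the same for the moment, N m; "gripper_width": opening from 0.0 (shut) to 1.0 (fully open).
Only numpy, scipy, OpenCV 4.12 (cv2) and the standard library are available. Lean on these libraries where they do the work, as an engineer would, in place of code of your own. Each camera call takes 0.05 s, during which the arm holds its last target. There are 200 camera calls.

## Working session

There is one attempt and no reset: what is moved stays moved. The work goes in short steps, Python scripts to look and compute and a tool call to move; the robot and the scene stay as the last step left them, time stands still between calls to the robot, and variables do not carry over. Pictures are saved under pics/ and viewed, about 8 in all and at most 12, crops included, and the job is handed in when it is done.

Besides the shell and the picture viewer there is one more tool, called after "Call:" as a command line: name --argument value ..., lists and objects as JSON in quotes. move_arm: Moves the arm, as the interface text tells. Its arguments: {"type":"object","properties":{"commands":{"type":"string"},"force":{"type":"number"}},"required":["commands"]}

```bash
ls; mkdir -p pics; python3 - <<'E'
from station import bot
import cv2
o=bot.get_obs();print(o)
for n in("scene","top"):
    c=bot.read_camera(n);cv2.imwrite(f"pics/{n}0.png",c["img"][:,:,::-1]);print(n,c["K"],c["distortion"],c["rvec"],c["tvec"])
E
```

```text
pics
{'t': 0.0, 'q': array([ 1.20590473,  0.47781614,  0.02234717,  1.55644655, -0.0115142 ,
        1.10931444, -0.08308762]), 'joint_vel': array([ 1.73321860e-03, -8.16540909e-04,  3.05594968e-04,  9.20448030e-05,
        8.50187506e-04,  1.54193145e-03,  5.53161900e-04]), 'joint_torque': array([-9.92884998e-04, -5.96445894e+01,  1.60778783e+00, -2.81196249e+01,
        1.24112071e-02,  9.38688027e-03,  3.48949072e-06]), 'eef_pos': array([ 0.17125339, -0.65224805,  0.20411722]), 'tool_rot': array([-9.09984723e-04,  9.91766799e-01,  1.28053716e-01, -1.82750213e-04]), 'contact_force': array([-0.29794125, -0.00055889, -0.23857492]), 'torque': array([-0.03276502,  0.03567077, -0.04609877]), 'gripper_width': 0.999069101889659}
scene [[613.46102416   0.         323.88679065]
 [  0.         613.46102416 237.80272049]
 [  0.           0.           1.        ]] [-0.02460011  0.          0.          0.          0.        ] [ 1.78149765 -1.01197731  0.66674327] [-0.3511479   0.24832441  0.88046448]
top [[517.9564533    0.         325.74166147]
 [  0.         517.9564533  250.21940494]
 [  0.           0.           1.        ]] [-0.13957478  0.          0.          0.          0.        ] [ 2.17086544 -2.17385126  0.13705216] [-0.12738122  0.48690628  1.17227012]
```

View pics/scene0.png

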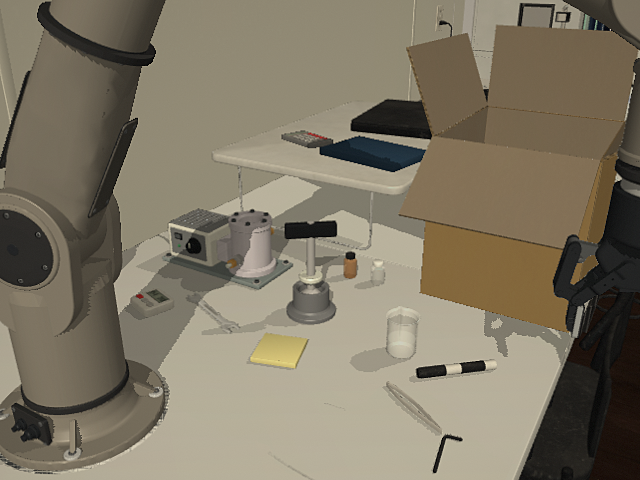

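View pics/top0.png

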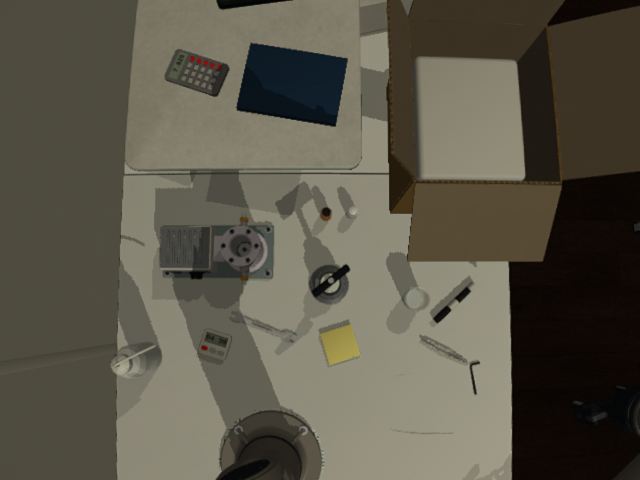

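Scene view: key crossbar at (310,230), pump head top at about (251,217), vials (350,265) and (377,272), beaker (402,332). Top view: crossbar at (331,281), head (242,249), vials (326,213) and (352,212), beaker (415,298). I'll zoom in on both, in one composite picture.

```bash
python3 - <<'E'
import cv2,numpy as np
s=cv2.imread("pics/scene0.png");t=cv2.imread("pics/top0.png")
f=lambda im,x,y,w,h:cv2.resize(im[y:y+h,x:x+w],(400,300),interpolation=cv2.INTER_CUBIC)
# scale 4 : 100x75
a=np.vstack([np.hstack([f(s,210,195,100,75),f(s,270,205,100,75)]),np.hstack([f(t,195,212,100,75),f(t,280,245,100,75)])])
cv2.imwrite("pics/zoom.png",a)
E
```

```text
(no output)
```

View pics/zoom.png

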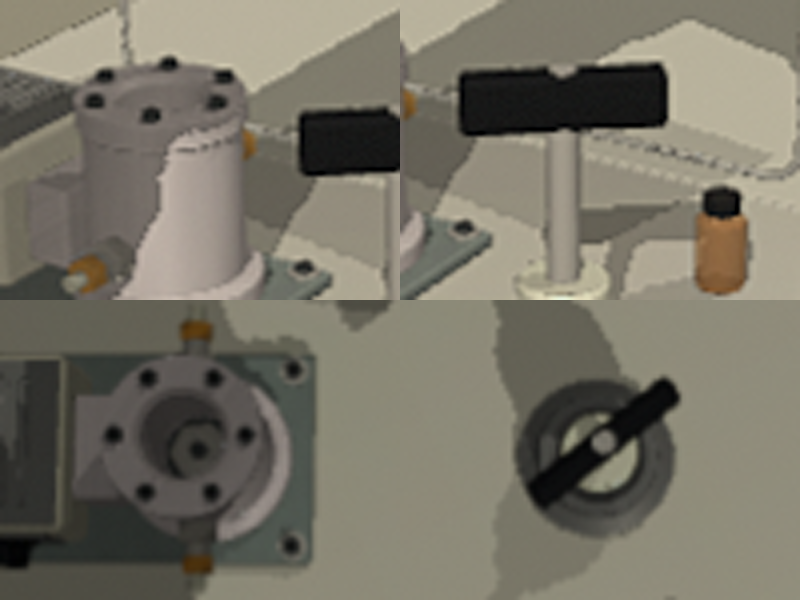

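Zoomed: the six bolt heads on the head average to scene (250.0,217.2) and top (240.0,245.8). The bar centre is scene (310.8,229.8) and top (330.9,280.9), with bar ends in top at (315,294.2) and (346.7,267.5). The nut's hexagon shows in the bore at about top (244,249).

```bash
cat > h.py <<'E'
import cv2,numpy as np,pickle,os
from station import bot
if os.path.exists("cam.pkl"): C=pickle.load(open("cam.pkl","rb"))
else:
    C={n:{k:np.array(v,float) for k,v in bot.read_camera(n).items() if k!="img"} for n in("scene","top")}
    pickle.dump(C,open("cam.pkl","wb"))
def P(n): c=C[n];return np.c_[cv2.Rodrigues(c["rvec"])[0],c["tvec"].reshape(3)]
def und(n,p): c=C[n];return cv2.undistortPoints(np.array(p,float).reshape(-1,1,2),c["K"],c["distortion"]).reshape(-1,2)
def tri(ps,pt):
    X=cv2.triangulatePoints(P("scene"),P("top"),und("scene",ps).T,und("top",pt).T);return (X[:3]/X[3]).T
def proj(n,X): c=C[n];return cv2.projectPoints(np.array(X,float).reshape(-1,1,3),c["rvec"],c["tvec"],c["K"],c["distortion"])[0].reshape(-1,2)
def at_z(n,p,z):
    M=P(n);R,t=M[:,:3],M[:,3];o=-R.T@t;d=np.c_[und(n,p),np.ones(len(und(n,p)))]@R
    return o+d*((z-o[2])/d[:,2])[:,None]
E
python3 - <<'E'
from h import *
np.set_printoptions(precision=4,suppress=True)
q=lambda X,Y,x0,y0:[x0+(X+.5)/4-.5,y0+(Y+.5)/4-.5]
bs=[(105,76),(169,63),(224,76),(217,102),(151,115),(95,101)]
bt=[(149,78),(214,78),(246,135),(211,192),(146,192),(114,135)]
S=[q(*b,210,195) for b in bs];T=[q(*b,195,212) for b in bt]
# match: try cyclic shifts/mirror
best=min(((np.abs(proj("scene",X:=tri(S,np.roll(T[::d],k,0)))-S).max(),d,k) for d in(1,-1) for k in range(6)));print(best)
X=tri(S,np.roll(T[::best[1]],best[2],0));print(X,X.mean(0),np.linalg.norm(X-X.mean(0),axis=1))
tip=tri([q(165,70,270,205)],[q(204,140,280,245)]);bar=tri([q(163,99,270,205)],[[330.9,280.9]]);print("tip",tip,"bar",bar)
e=at_z("top",[q(140,197,280,245),q(267,90,280,245)],.19);print(e,np.linalg.norm(e[1]-e[0]),np.degrees(np.arctan2(*(e[1]-e[0])[1::-1])),e.mean(0))
# stand hole: ring on top of stand, outer circle etc
for n,p in(("vial4",[[326,213]]),("vial5",[[352,212]]),("beak",[[415,298]])):print(n,at_z("top",p,.05))
s=bot.read_camera("top")["img"][:,:,::-1]
c=cv2.resize(s[225:270,215:275],(800,600),interpolation=cv2.INTER_CUBIC)
c=cv2.convertScaleAbs(c,alpha=2.0,beta=-40);cv2.imwrite("pics/nut.png",c)
E
```

```text
(np.float64(0.5414359220399945), 1, 1)
[[0.4876 0.0925 0.1211]
 [0.5182 0.0743 0.1217]
 [0.5182 0.0392 0.1217]
 [0.4874 0.0216 0.1217]
 [0.4569 0.0398 0.1215]
 [0.4569 0.0747 0.1216]] [0.4875 0.057  0.1215] [0.0355 0.0352 0.0354 0.0355 0.0351 0.0354]
tip [[ 0.4111 -0.1362  0.1776]] bar [[ 0.409  -0.1368  0.1648]]
[[ 0.3817 -0.1032  0.19  ]
 [ 0.4348 -0.1665  0.19  ]] 0.08274790118899944 -50.00429499495289 [ 0.4083 -0.1349  0.19  ]
vial4 [[ 0.5702 -0.1285  0.05  ]]
vial5 [[ 0.5726 -0.1882  0.05  ]]
beak [[ 0.3751 -0.33    0.05  ]]
```

View pics/nut.png

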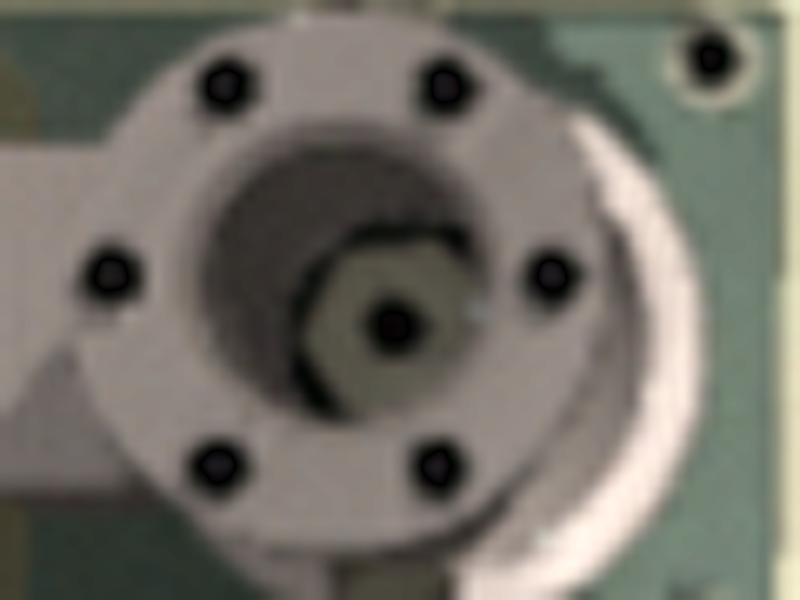

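The nut's hexagon is visible, with its centre at zoom (393,325) and its left corner at about (303,330). I'll fit its angle and refine the bar by segmentation.

```bash
python3 - <<'E'
from h import *
np.set_printoptions(precision=4,suppress=True)
t=cv2.imread("pics/top0.png");g=cv2.cvtColor(t,cv2.COLOR_BGR2GRAY)
m=(g[258:304,305:357]<38).astype(np.uint8);n,l,s,_=cv2.connectedComponentsWithStats(m);k=1+s[1:,4].argmax()
p=np.argwhere(l==k)[:,::-1]+[305,258]
W=at_z("top",p,.176)[:,:2].astype(np.float32);r=cv2.minAreaRect(W*1000);print("bar rect mm",r,len(p))
ax=cv2.boxPoints(r);print(ax)
# nut fit
gf=g.astype(np.float32);ctr=np.array([.4875,.057])
res=[]
zt=.1215-.085+.012
lum=lambda X:cv2.remap(gf,*[a.astype(np.float32).reshape(1,-1) for a in proj("top",X).T],cv2.INTER_LINEAR)[0]
def hexp(a,af):
    th=np.radians(np.arange(0,360,3));d=(th-a)%(np.pi/3)-np.pi/6
    rr=af/2/np.cos(d);return np.c_[rr*np.cos(th),rr*np.sin(th)]
for dx in np.arange(-.004,.0041,.001):
  for dy in np.arange(-.004,.0041,.001):
    for a in range(0,60,2):
      c=ctr+[dx,dy];i=hexp(np.radians(a),.028);o=hexp(np.radians(a),.033)
      Xi=np.c_[c+i,np.full(len(i),zt)];Xo=np.c_[c+o,np.full(len(o),zt)]
      # visibility: line of sight passes inside bore mouth (r<20.5 at rim)
      v=np.linalg.norm(at_z("top",proj("top",Xo),.1195)[:,:2]-ctr,axis=1)<.0205
      res.append(((lum(Xi)-lum(Xo))[v].mean(),a,dx,dy,v.sum()))
res.sort(reverse=True)
for x in res[:12]:print(np.round(x,3))
best={}
for x in res: best.setdefault(x[1],x[0])
print({a:round(float(best[a]),1) for a in sorted(best)})
E
```

```text
bar rect mm ((388.46331787109375, -120.0372314453125), (31.38134765625, 41.409584045410156), 31.930341720581055) 170
[[ 364.1963 -110.7639]
 [ 386.0973 -145.9078]
 [ 412.7304 -129.3106]
 [ 390.8294  -94.1666]]
[17.034 36.    -0.002  0.    58.   ]
[17.031 38.    -0.002  0.    58.   ]
[17.03  34.    -0.001  0.    58.   ]
[16.982 28.    -0.001  0.    56.   ]
[16.977 40.    -0.002  0.    58.   ]
[16.934 34.    -0.002  0.    58.   ]
[16.9   32.    -0.001  0.    58.   ]
[16.898 36.    -0.001  0.    59.   ]
[16.891 38.    -0.001  0.    59.   ]
[16.862 26.    -0.001  0.    55.   ]
[16.861 40.    -0.001  0.    59.   ]
[16.835 42.    -0.002  0.    58.   ]
{0: 15.1, 2: 15.1, 4: 14.8, 6: 14.6, 8: 14.9, 10: 15.2, 12: 15.5, 14: 15.8, 16: 15.9, 18: 16.0, 20: 16.3, 22: 16.5, 24: 16.6, 26: 16.9, 28: 17.0, 30: 16.8, 32: 16.9, 34: 17.0, 36: 17.0, 38: 17.0, 40: 17.0, 42: 16.8, 44: 16.6, 46: 16.4, 48: 16.1, 50: 16.0, 52: 15.8, 54: 15.4, 56: 15.1, 58: 15.0}
```

```bash
python3 - <<'E'
from h import *
from scipy.optimize import minimize
np.set_printoptions(precision=4,suppress=True)
t={n:cv2.cvtColor(cv2.imread(f"pics/{n}0.png"),cv2.COLOR_BGR2GRAY) for n in("scene","top")}
box=dict(scene=(275,213,345,245),top=(308,260,354,300))
U=8
G={};
for n,(x0,y0,x1,y1) in box.items():
    c=t[n][y0:y1,x0:x1];print(n,np.percentile(c,[1,5,10,20,30,50,80]));G[n]=cv2.resize(c,None,fx=U,fy=U,interpolation=cv2.INTER_CUBIC)
corn=np.array([[i,j,k] for i in(-.046,.046) for j in(-.008,.008) for k in(-.014,.014)])
def cost(p,dbg=0):
    x,y,z,a=p[:2].tolist()+[p[2],p[3]];R=np.array([[np.cos(a),-np.sin(a),0],[np.sin(a),np.cos(a),0],[0,0,1]])
    X=corn@R.T+[x,y,z];s=0
    for n,(x0,y0,x1,y1) in box.items():
        h=cv2.convexHull(((proj(n,X)-[x0,y0]+.5)*U).astype(np.float32))
        m=np.zeros_like(G[n]);cv2.fillConvexPoly(m,np.round(h*16).astype(np.int32),1,shift=4)
        d=(G[n]<th[n]);s+=(d!=m.astype(bool)).mean()
    return s
for T in(35,45):
    th=dict(scene=T+10,top=T)
    r=min((minimize(cost,[.41,-.136,.165,np.radians(a)],method="Nelder-Mead",options=dict(initial_simplex=np.array([[.41,-.136,.165,np.radians(a)]]*5)+np.vstack([np.zeros(4),np.diag([.004,.004,.004,.08])]))) for a in(126,130,134)),key=lambda r:r.fun)
    print(T,r.x,np.degrees(r.x[3]),r.fun)
E
```

```text
scene [  5.  17.  21.  23.  25. 121. 152.]
top [  8.  11.  13.  40.  49.  72. 129.]
35 [ 0.4103 -0.1353  0.1618  2.234 ] 128.00053856968302 0.152538455939441
45 [ 0.4102 -0.1352  0.162   2.2434] 128.53591430207092 0.20900166197593167
```

Call:
move_arm --commands "1 1.8 -2.2 -0.5 0 0 0;1 2 -2.45 -0.5 0 0 0;1 2 -2.45 -0.5 0 0 0;1 2 -2.45 -0.5 0 0 0;1 2 -2.45 -0.5 0 0 0;1 2 -2.45 -0.5 0 0 0;1 2 -2.45 -0.5 0 0 0;1 2 -2.45 -0.5 0 0 0;1 2 -2.45 -0.5 0 0 0;1 2 -2.45 -0.5 0 0 0;1 2 -2.45 -0.5 0 0 0;1 2 -2.45 -0.1 0 0 0"

```text
t: 1.25
eef_pos: [0.3283, -0.3093, 0.262]
tool_rot: [0.001, 0.992, 0.128, 0.0]
contact_force: [0.4, -0.1, 0.1]
gripper_width: 0.998
```

Call:
move_arm --commands "1 2 -2.45 0 0 0 0;1 2 -2.45 0 0 0 0;1 2 -2.45 0 0 0 0;1 2 -2.45 0 0 0 0;1 2 -2.45 0 0 0 0;1 2 -2.45 0 0 0 0;1 0 0 0 0 0 -7.1;1 0 0 0 0 0 -7.1;1 0 0 0 0 0 -7.1;1 0 0 0 0 0 -7.1;1 0 0 0 0 0 -7.1;1 0 0 0 0 0 -7.1"

```text
t: 2.25
eef_pos: [0.4062, -0.1378, 0.2611]
tool_rot: [0.0, 0.876, 0.482, -0.0]
contact_force: [0.4, -1.5, -0.5]
gripper_width: 1.002
```

Call:
move_arm --commands "1 0 0 0 0 0 -7.1;1 0 0 0 0 0 -7.1;1 0 0 0 0 0 -7.1;1 0 0 0 0 0 -7.1;1 0 0 0 0 0 -7.1;1 0 0 0 0 0 -7.1;1 0 0 0 0 0 -7.1;1 0 0 0 0 0 -7.1;1 0 0 0 0 0 -7.1;1 0 0 0 0 0 -7.1;1 0 0 0 0 0 0;1 0 0 0 0 0 0"

```text
t: 3.25
eef_pos: [0.4062, -0.1379, 0.2611]
tool_rot: [0.0, 0.438, 0.899, -0.0]
contact_force: [0.1, 0.1, -1.0]
gripper_width: 0.996
```

```bash
cat >> h.py <<'E'
from scipy.spatial.transform import Rotation as Ro
def st():
    o=bot.get_obs();w,x,y,z=o["tool_rot"];R=Ro.from_quat([x,y,z,w]).as_matrix()
    phi=np.degrees(np.arctan2(R[1,0],R[0,0]));return o,R,phi
def to(tgt,yaw=None):
    o,R,phi=st();print("t",round(o["t"],2),"pos",o["eef_pos"].round(4),"phi",phi.round(2),"tilt",R[:,2].round(4),"q",o["q"].round(2),"F",o["contact_force"].round(1),"T",o["torque"].round(3),"g",round(o["gripper_width"],3))
    if tgt is not None: print("shift cm",(R.T@(np.array(tgt)-o["eef_pos"])*100).round(2))
    if yaw is not None: print("rz",round(phi-yaw,2))
E
python3 -c "
from h import *
to([.4102,-.1355,.25],128.5)"
```

```text
t 3.25 pos [ 0.4062 -0.1379  0.2611] phi 128.09 tilt [ 0.e+00 -1.e-04 -1.e+00] q [ 0.62  0.03 -0.44  2.01  0.02  1.1   0.84] F [ 0.1  0.1 -1. ] T [-0.042 -0.026 -0.046] g 0.996
shift cm [-0.06  0.46  1.11]
rz -0.41
```

Call:
move_arm --commands "1 -0.06 0.46 1 0 0 -0.4;1 0 0 2 0 0 0;1 0 0 2 0 0 0;1 0 0 2 0 0 0;1 0 0 2 0 0 0;1 0 0 1.5 0 0 0;1 0 0 1.2 0 0 0;1 0 0 0 0 0 0;1 0 0 0 0 0 0"

```text
t: 4.0
eef_pos: [0.4099, -0.135, 0.1434]
tool_rot: [-0.001, 0.433, 0.901, 0.0]
contact_force: [0.2, -0.3, 0.8]
gripper_width: 0.998
```

```bash
python3 - <<'E'
from h import *
to([.4102,-.1355,.144],128.5)
f=lambda n,x,y:cv2.resize(bot.read_camera(n)["img"][y:y+75,x:x+100,::-1],(400,300),interpolation=cv2.INTER_CUBIC)
cv2.imwrite("pics/near.png",np.hstack([f("scene",260,195),f("top",280,245)]))
E
```

```text
t 4.0 pos [ 0.4099 -0.135   0.1434] phi 128.66 tilt [-1.6e-03  9.0e-04 -1.0e+00] q [ 0.58  0.19 -0.45  2.15  0.11  0.83  0.74] F [ 0.2 -0.3  0.8] T [-0.031 -0.086 -0.004] g 0.998
shift cm [-0.06 -0.01 -0.06]
rz 0.16
```

View pics/near.png

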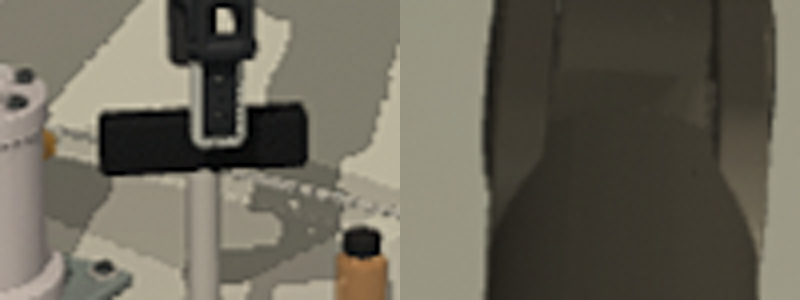

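Scene crop: the bar spans 100–307 (centre 203) and the near finger spans 192–243 (centre 218, tip at y≈143). I'll check for parallax by projecting.

```bash
python3 - <<'E'
from h import *
o,R,phi=st();p=o["eef_pos"]
q=lambda X:((proj("scene",X)-[260,195]+.5)*4-.5).round(1)
for s in(-1,1): print(s,q(p+R[:,1]*.05*s-R[:,2]*.013), q(p+R[:,1]*.05*s-R[:,2]*.013+R[:,0]*.01))
print("centre",q(p-R[:,2]*.019))
E
```

```text
-1 [[215.3 198.7]] [[191.7 200. ]]
1 [[188.1 109.2]] [[166.3 110.3]]
centre [[201.  139.5]]
```

```bash
python3 - <<'E'
from h import *
o,R,phi=st();p=o["eef_pos"]
im=np.ascontiguousarray(bot.read_camera("scene")["img"][120:300,220:400,::-1]);im=cv2.resize(im,None,fx=3.3,fy=3.3,interpolation=cv2.INTER_CUBIC)
for s in(-1,0,1):
  for b in(0,.013,.06):
    x,y=(proj("scene",p+R[:,1]*.0425*s-R[:,2]*b)[0]-[220,120]+.5)*3.3
    cv2.circle(im,(int(x),int(y)),3,[(0,0,255),(0,255,0),(255,0,0)][s+1],-1)
cv2.imwrite("pics/near2.png",im)
E
```

```text
(no output)
```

View pics/near2.png

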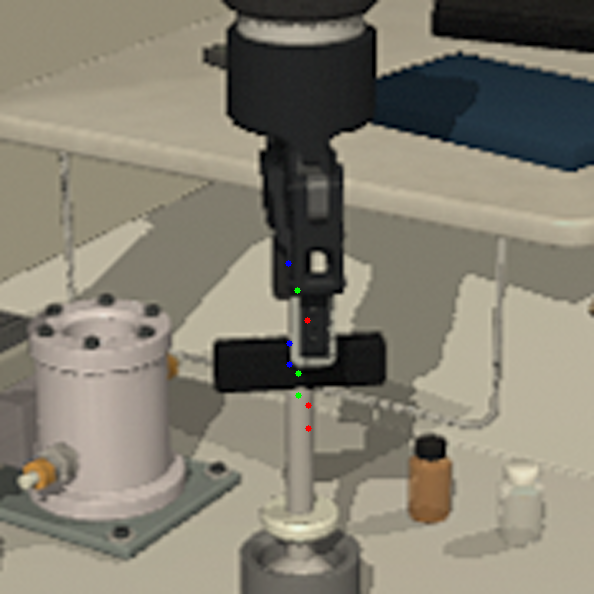

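The finger tip shows at (315,362), about 20 mm higher than the projected red tip dots. I'll close partway and look again before gripping.

Call:
move_arm --commands "0.3 0 0 0 0 0 0;0.3 0 0 0 0 0 0;0.3 0 0 0 0 0 0;0.3 0 0 0 0 0 0;0.3 0 0 0 0 0 0;0.3 0 0 0 0 0 0;0.3 0 0 0 0 0 0;0.3 0 0 0 0 0 0" --force 80

```text
t: 4.82
eef_pos: [0.4103, -0.1355, 0.1441]
tool_rot: [0.0, 0.433, 0.901, 0.0]
contact_force: [0.3, 0.2, 0.3]
gripper_width: 0.3
```

```bash
python3 - <<'E'
from h import *
to(None)
o,R,phi=st();p=o["eef_pos"];w=o["gripper_width"]
im=np.ascontiguousarray(bot.read_camera("scene")["img"][150:270,260:360,::-1]);im=cv2.resize(im,None,fx=5,fy=5,interpolation=cv2.INTER_CUBIC)
for s in(-1,0,1):
  for b in(0,.019,.06):
    x,y=(proj("scene",p+R[:,1]*.0425*w*s-R[:,2]*b)[0]-[260,150]+.5)*5
    cv2.circle(im,(int(x),int(y)),3,[(0,0,255),(0,255,0),(255,0,0)][s+1],-1);print(s,b,x.round(),y.round())
cv2.imwrite("pics/near3.png",im)
E
```

```text
t 4.82 pos [ 0.4103 -0.1355  0.1441] phi 128.71 tilt [ 0.  0. -1.] q [ 0.58  0.19 -0.44  2.15  0.11  0.83  0.74] F [0.3 0.2 0.3] T [-0.014 -0.042  0.049] g 0.3
-1 0 256.0 466.0
-1 0.019 256.0 416.0
-1 0.06 255.0 306.0
0 0 251.0 451.0
0 0.019 251.0 402.0
0 0.06 251.0 293.0
1 0 247.0 437.0
1 0.019 247.0 388.0
1 0.06 246.0 280.0
```

View pics/near3.png

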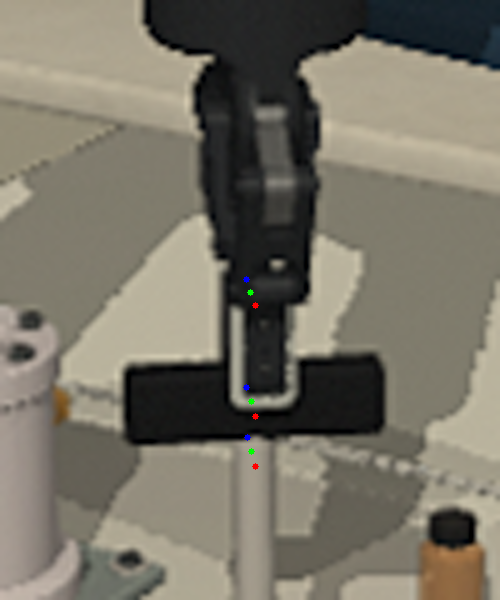

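The visible tip (265,408) is about 20 mm above the reported TCP. Going 10 mm deeper gives a good pad overlap whichever reading is right, so I'll do that and then grip.

Call:
move_arm --commands "0.3 0 0 0.5 0 0 0;0.3 0 0 0.5 0 0 0;0 0 0 0 0 0 0;0 0 0 0 0 0 0;0 0 0 0 0 0 0;0 0 0 0 0 0 0;0 0 0 0 0 0 0;0 0 0 0 0 0 0;0 0 0 0 0 0 0" --force 80

```text
t: 5.62
eef_pos: [0.4102, -0.1354, 0.1341]
tool_rot: [-0.0, 0.433, 0.901, -0.0]
contact_force: [-0.3, -0.1, -4.3]
gripper_width: 0.168
```

```bash
python3 -c "
from h import *
to(None)"
```

```text
t 5.62 pos [ 0.4102 -0.1354  0.1341] phi 128.71 tilt [-1.e-04 -0.e+00 -1.e+00] q [ 0.57  0.2  -0.44  2.16  0.12  0.8   0.73] F [-0.3 -0.1 -4.3] T [0.008 0.013 0.007] g 0.168
```

Call:
move_arm --commands "0 0 0 -0.5 0 0 0;0 0 0 -1 0 0 0;0 0 0 -1.5 0 0 0;0 0 0 -1.5 0 0 0;0 0 0 -1.5 0 0 0;0 0 0 -1.5 0 0 0;0 0 0 -1.5 0 0 0;0 0 0 -1.5 0 0 0;0 0 0 -1.5 0 0 0;0 0 0 -1.5 0 0 0;0 0 0 -0.5 0 0 0;0 0 0 0 0 0 0"

```text
t: 6.62
eef_pos: [0.4113, -0.1356, 0.276]
tool_rot: [0.002, 0.433, 0.902, 0.0]
contact_force: [0.2, -0.5, -3.6]
gripper_width: 0.166
```

```bash
python3 - <<'E'
from h import *
to([.4875,.057,.274],93)
f=lambda n,x,y:cv2.resize(bot.read_camera(n)["img"][y:y+150,x:x+100,::-1],(400,600),interpolation=cv2.INTER_CUBIC)
cv2.imwrite("pics/lift.png",np.hstack([f("scene",260,150),f("top",280,205)]))
E
```

```text
t 6.62 pos [ 0.4113 -0.1356  0.276 ] phi 128.72 tilt [ 0.0034 -0.0013 -1.    ] q [ 0.62  0.02 -0.44  1.98  0.01  1.13  0.84] F [ 0.2 -0.5 -3.6] T [ 0.015 -0.018  0.033] g 0.166
shift cm [10.26 17.99  0.2 ]
rz 35.72
```

View pics/lift.png

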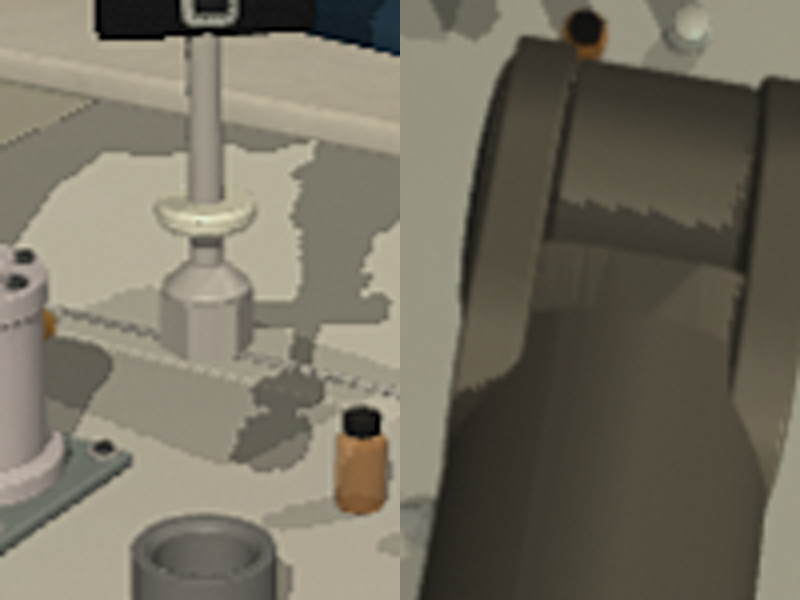

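The key hangs upright, with the socket's lower end at scene zoom (206,358). The stand's hole is clear at about (204,548).

```bash
python3 - <<'E'
from h import *
o,R,phi=st();p=o["eef_pos"]
q=lambda X:((proj("scene",X)-[260,150]+.5)*4-.5).round(1)
for dz in(-.126,-.068,0): print(dz,q(p+[0,0,dz]),q(p+[0,0,dz]+R[:,0]*.005))
E
```

```text
-0.126 [[200.1 353.1]] [[188.8 353.6]]
-0.068 [[199.5 229.9]] [[188.  230.5]]
0 [[198.8  78.6]] [[186.9  79. ]]
```

Call:
move_arm --commands "0 0.5 0.8 0 0 0 0;0 0.9 1.6 0 0 0 0;0 0.95 1.65 0 0 0 0;0 0.95 1.65 0 0 0 0;0 0.95 1.65 0 0 0 0;0 0.95 1.65 0 0 0 0;0 0.95 1.65 0 0 0 0;0 0.95 1.65 0 0 0 0;0 0.95 1.65 0 0 0 0;0 0.95 1.65 0 0 0 0;0 0.9 1.6 0 0 0 0;0 0.5 0.8 0 0 0 0"

```text
t: 7.72
eef_pos: [0.4857, 0.0615, 0.2733]
tool_rot: [-0.001, 0.431, 0.902, 0.001]
contact_force: [0.7, 0.6, -2.8]
gripper_width: 0.166
```

Call:
move_arm --commands "0 0 0 0 0 0 5;0 0 0 0 0 0 5;0 0 0 0 0 0 5;0 0 0 0 0 0 5;0 0 0 0 0 0 5;0 0 0 0 0 0 5;0 0 0 0 0 0 4.7;0 0 0 0 0 0 0;0 0 0 0 0 0 0"

```text
t: 8.47
eef_pos: [0.4853, 0.0583, 0.2735]
tool_rot: [-0.0, 0.681, 0.732, -0.0]
contact_force: [0.6, -0.2, -4.1]
gripper_width: 0.169
```

```bash
python3 - <<'E'
from h import *
to([.4875,.057,.274],94)
o,R,phi=st();p=o["eef_pos"]
f=lambda n,x,y:cv2.resize(bot.read_camera(n)["img"][y:y+150,x:x+100,::-1],(400,600),interpolation=cv2.INTER_CUBIC)
cv2.imwrite("pics/over.png",np.hstack([f("scene",200,110),f("top",195,200)]))
q=lambda n,X,x,y:((proj(n,X)-[x,y]+.5)*4-.5).round(1)
print("mouth",q("scene",p+[0,0,-.126],200,110),q("scene",p+[.005,0,-.126],200,110),q("scene",p+[0,.005,-.126],200,110),"bore",q("scene",[.4875,.057,.1195],200,110))
E
```

```text
t 8.47 pos [0.4853 0.0583 0.2735] phi 94.16 tilt [-1.2e-03 -2.0e-04 -1.0e+00] q [ 0.28  0.15 -0.58  1.87  0.09  1.15 -0.26] F [ 0.6 -0.2 -4.1] T [-0.044  0.039 -0.028] g 0.169
shift cm [-0.15  0.21 -0.05]
rz 0.16
mouth [[191.3 381.3]] [[197.3 378.3]] [[183.3 379.5]] bore [[198.5 432.3]]
```

View pics/over.png

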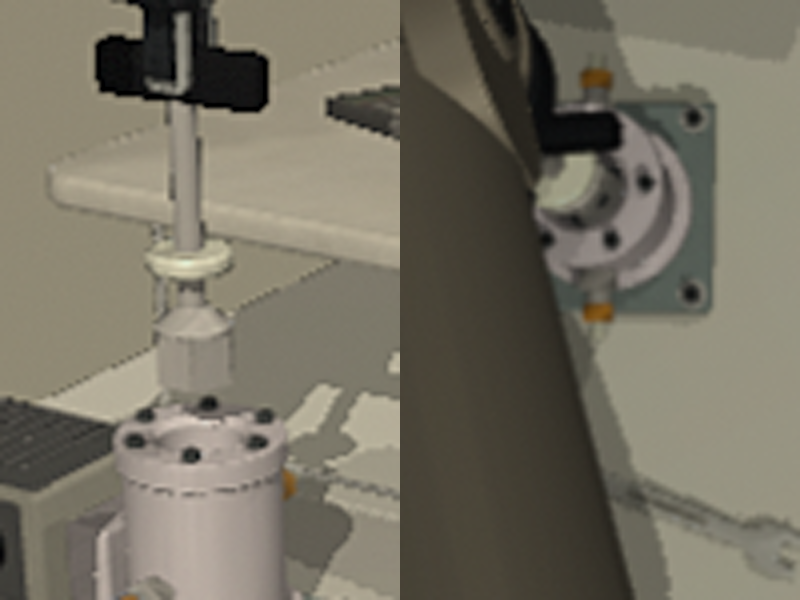

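Scene zoom: socket mouth centre at about (194.5,385), bore bolts averaging x≈200. Top zoom: bar end at local (221,113)–(220,150), collar's right edge at about x=207. I'll compare these with predictions.

```bash
python3 - <<'E'
from h import *
np.set_printoptions(precision=1,suppress=True)
o,R,phi=st();p=o["eef_pos"]
qs=lambda X:(proj("scene",X)-[200,110]+.5)*4-.5
qt=lambda X:(proj("top",X)-[195,200]+.5)*4-.5
print("axis line pred scene",qs([p+[0,0,d] for d in(.0,-.03,-.058,-.068,-.126)]))
print("bore axis at mouth z",qs([.4875,.057,p[2]-.126]))
c=p+[0,0,-.058];th=np.linspace(0,2*np.pi,72)
cc=qt(np.c_[c[0]+.0216*np.cos(th),c[1]+.0216*np.sin(th),np.full(72,c[2])]);print("collar top view x",cc.min(0),cc.max(0))
gz=p[2]-.126+.155
for e in(-1,1): print("bar end",e,qt([p*[1,1,0]+[0,0,gz+.014]+R[:,0]*.046*e+R[:,1]*.008*s for s in(-1,1)]))
print(qt([p+[.005,0,-.058],p+[0,.005,-.058],p+[0,0,-.058]]))
cs=qs(np.c_[c[0]+.0216*np.cos(th),c[1]+.0216*np.sin(th),np.full(72,c[2]-.005)]);print("collar scene",cs.min(0),cs.max(0))
E
```

```text
axis line pred scene [[179.8 135.6]
 [182.7 195.9]
 [185.3 251. ]
 [186.2 270.4]
 [191.5 380.8]]
bore axis at mouth z [[196. 380.]]
collar top view x [106.5 119.4] [194.1 206.8]
bar end -1 [[217.5 143.9]
 [215.5 108.1]]
bar end 1 [[ 11.  159.1]
 [  9.4 123.4]]
[[150.4 152.9]
 [140.1 163. ]
 [150.2 163. ]]
collar scene [141.5 247.4] [229.9 274.5]
```

```bash
python3 - <<'E'
from h import *
im=cv2.imread("pics/over.png")[:,400:];c=im[100:260,110:250]
c=np.vstack([np.hstack([cv2.resize(c,(560,600),interpolation=cv2.INTER_CUBIC)])])
c=cv2.convertScaleAbs(c,alpha=1.4)
cv2.imwrite("pics/over2.png",c)
E
```

```text
(no output)
```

View pics/over2.png

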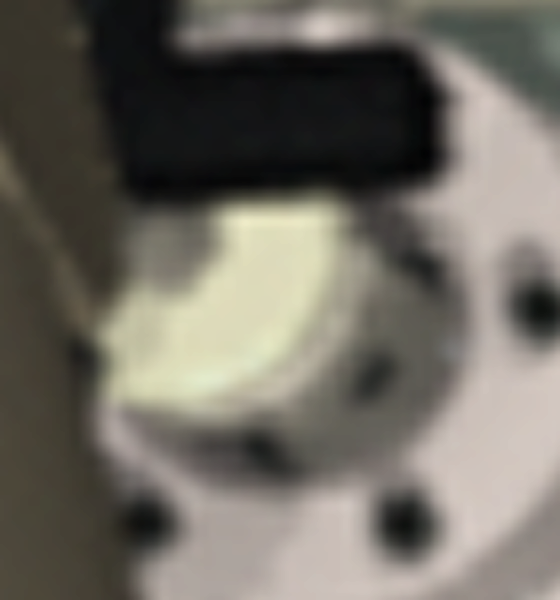

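The collar's right edge is at local x≈196 and its bottom at ≈208, so the key axis is about 1–1.5 mm off the TCP in −y. I'll shift +2 mm in x and descend gently, watching the force.

Call:
move_arm --commands "0 0 0.2 0 0 0 0;0 0 0 0.8 0 0 0;0 0 0 0.8 0 0 0;0 0 0 0.6 0 0 0;0 0 0 0.3 0 0 0;0 0 0 0.3 0 0 0;0 0 0 0 0 0 0;0 0 0 0 0 0 0"

```text
t: 9.23
eef_pos: [0.4877, 0.0584, 0.246]
tool_rot: [-0.0, 0.682, 0.731, -0.0]
contact_force: [-0.1, 0.5, -3.7]
gripper_width: 0.168
```

Call:
move_arm --commands "0 0 0 0.2 0 0 0;0 0 0 0.2 0 0 0;0 0 0 0 0 0 0"

```text
t: 9.48
eef_pos: [0.4876, 0.0583, 0.2419]
tool_rot: [-0.0, 0.682, 0.731, -0.0]
contact_force: [-0.7, 0.1, -3.4]
gripper_width: 0.167
```

Call:
move_arm --commands "0 0 0 0.2 0 0 0;0 0 0 0.2 0 0 0;0 0 0 0 0 0 0"

```text
t: 9.73
eef_pos: [0.4875, 0.0583, 0.2377]
tool_rot: [-0.0, 0.682, 0.731, -0.0]
contact_force: [-0.1, -1.0, -3.4]
gripper_width: 0.164
```

```bash
python3 -c "
from h import *
to(None)"
```

```text
t 9.73 pos [0.4875 0.0583 0.2377] phi 94.01 tilt [-6.e-04 -1.e-04 -1.e+00] q [ 0.27  0.19 -0.57  1.91  0.11  1.07 -0.28] F [-0.1 -1.  -3.4] T [0.004 0.026 0.037] g 0.164
```

Call:
move_arm --commands "0 0 0 0.2 0 0 0;0 0 0 0.2 0 0 0;0 0 0 0.2 0 0 0;0 0 0 0 0 0 0"

```text
t: 10.07
eef_pos: [0.4874, 0.0583, 0.2316]
tool_rot: [-0.0, 0.682, 0.731, -0.0]
contact_force: [-0.4, 0.1, -4.8]
gripper_width: 0.164
```

Call:
move_arm --commands "0 0 0 0.3 0 0 0;0 0 0 0.3 0 0 0;0 0 0 0.3 0 0 0;0 0 0 0 0 0 0"

```text
t: 10.4
eef_pos: [0.4872, 0.0583, 0.2223]
tool_rot: [-0.0, 0.682, 0.731, -0.0]
contact_force: [0.3, 0.7, -4.0]
gripper_width: 0.165
```

Call:
move_arm --commands "0 0 0 0.3 0 0 0;0 0 0 0.3 0 0 0;0 0 0 0.3 0 0 0;0 0 0 0 0 0 0"

```text
t: 10.73
eef_pos: [0.4873, 0.0583, 0.2134]
tool_rot: [-0.0, 0.682, 0.731, -0.0]
contact_force: [0.4, -1.0, -4.1]
gripper_width: 0.172
```

```bash
python3 -c "
from h import *
to(None)"
```

```text
t 10.73 pos [0.4873 0.0583 0.2134] phi 94.02 tilt [-1.2e-03 -2.0e-04 -1.0e+00] q [ 0.26  0.21 -0.57  1.94  0.13  1.02 -0.3 ] F [ 0.4 -1.  -4.1] T [-0.024  0.056 -0.03 ] g 0.172
```

Call:
move_arm --commands "0 0 0 0.4 0 0 0;0 0 0 0.4 0 0 0;0 0 0 0.4 0 0 0;0 0 0 0.4 0 0 0;0 0 0 0.2 0 0 0;0 0 0 0 0 0 0"

```text
t: 11.23
eef_pos: [0.4873, 0.0583, 0.1954]
tool_rot: [-0.0, 0.682, 0.731, -0.0]
contact_force: [-1.0, -0.1, -4.4]
gripper_width: 0.166
```

Call:
move_arm --commands "0 0 0 0.2 0 0 0;0 0 0 0.2 0 0 0;0 0 0 0 0 0 0"

```text
t: 11.48
eef_pos: [0.4876, 0.0583, 0.1918]
tool_rot: [-0.0, 0.682, 0.731, -0.0]
contact_force: [-0.3, -0.8, -4.1]
gripper_width: 0.164
```

Call:
move_arm --commands "0 0 0 0.2 0 0 0;0 0 0 0.1 0 0 0;0 0 0 0 0 0 0"

```text
t: 11.73
eef_pos: [0.4876, 0.0583, 0.1889]
tool_rot: [-0.0, 0.682, 0.731, -0.0]
contact_force: [0.2, 0.3, -2.7]
gripper_width: 0.168
```

```bash
python3 -c "
from h import *
to(None)"
```

```text
t 11.73 pos [0.4876 0.0583 0.1889] phi 94.01 tilt [-4.e-04 -1.e-04 -1.e+00] q [ 0.25  0.24 -0.57  1.97  0.16  0.97 -0.32] F [ 0.2  0.3 -2.7] T [0.034 0.018 0.046] g 0.168
```

Call:
move_arm --commands "0 0 0 0.2 0 0 0;0 0 0 0 0 0 0"

```text
t: 11.9
eef_pos: [0.4876, 0.0584, 0.1868]
tool_rot: [-0.0, 0.682, 0.731, -0.0]
contact_force: [-1.4, 0.7, -5.4]
gripper_width: 0.167
```

Call:
move_arm --commands "0 0 0 0.2 0 0 0;0 0 0 0 0 0 0"

```text
t: 12.07
eef_pos: [0.4876, 0.0583, 0.1848]
tool_rot: [-0.0, 0.682, 0.731, -0.0]
contact_force: [-0.2, -0.2, -3.8]
gripper_width: 0.165
```

Call:
move_arm --commands "0 0 0 0.2 0 0 0;0 0 0 0 0 0 0"

```text
t: 12.23
eef_pos: [0.4876, 0.0583, 0.1828]
tool_rot: [-0.0, 0.682, 0.731, -0.0]
contact_force: [0.5, -0.5, -3.4]
gripper_width: 0.166
```

```bash
python3 -c "
from h import *
to(None)"
```

```text
t 12.23 pos [0.4876 0.0583 0.1828] phi 94.01 tilt [-4.e-04 -1.e-04 -1.e+00] q [ 0.25  0.25 -0.57  1.98  0.16  0.96 -0.33] F [ 0.5 -0.5 -3.4] T [0.023 0.045 0.046] g 0.166
```

Call:
move_arm --commands "0 0 0 0.2 0 0 0;0 0 0 0 0 0 0"

```text
t: 12.4
eef_pos: [0.4876, 0.0584, 0.1808]
tool_rot: [-0.0, 0.682, 0.731, -0.0]
contact_force: [0.3, 0.5, -4.5]
gripper_width: 0.166
```

Call:
move_arm --commands "0 0 0 0.2 0 0 0;0 0 0 0 0 0 0"

```text
t: 12.57
eef_pos: [0.4876, 0.0584, 0.1788]
tool_rot: [-0.0, 0.682, 0.731, -0.0]
contact_force: [-0.6, 0.6, -3.7]
gripper_width: 0.168
```

Call:
move_arm --commands "0 0 0 0.2 0 0 0;0 0 0 0 0 0 0"

```text
t: 12.73
eef_pos: [0.4875, 0.0583, 0.1768]
tool_rot: [-0.0, 0.682, 0.731, -0.0]
contact_force: [0.3, 1.0, -4.2]
gripper_width: 0.17
```

Call:
move_arm --commands "0 0 0 0.1 0 0 0;0 0 0 0.1 0 0 0;0 0 0 0 0 0 0"

```text
t: 12.98
eef_pos: [0.4876, 0.0584, 0.1749]
tool_rot: [-0.0, 0.682, 0.731, -0.0]
contact_force: [-0.3, 0.3, -4.3]
gripper_width: 0.167
```

Call:
move_arm --commands "0 0 0 0.1 0 0 0;0 0 0 0 0 0 0"

```text
t: 13.15
eef_pos: [0.4877, 0.0584, 0.1739]
tool_rot: [-0.0, 0.682, 0.731, -0.0]
contact_force: [-0.4, -1.0, -3.8]
gripper_width: 0.167
```

Call:
move_arm --commands "0 0 0 0.1 0 0 0;0 0 0 0 0 0 0"

```text
t: 13.32
eef_pos: [0.4877, 0.0584, 0.1729]
tool_rot: [-0.0, 0.682, 0.731, -0.0]
contact_force: [0.7, 0.5, -4.4]
gripper_width: 0.164
```

Call:
move_arm --commands "0 0 0 0.1 0 0 0;0 0 0 0 0 0 0"

```text
t: 13.48
eef_pos: [0.4877, 0.0584, 0.172]
tool_rot: [-0.0, 0.682, 0.731, -0.0]
contact_force: [-0.5, -0.3, -4.1]
gripper_width: 0.167
```

```bash
python3 -c "
from h import *
to(None)"
```

```text
t 13.48 pos [0.4877 0.0584 0.172 ] phi 94.01 tilt [-1.e-04 -0.e+00 -1.e+00] q [ 0.24  0.26 -0.56  1.99  0.17  0.93 -0.34] F [-0.5 -0.3 -4.1] T [0.011 0.041 0.054] g 0.167
```

Call:
move_arm --commands "0 0 0 0.1 0 0 0;0 0 0 0 0 0 0"

```text
t: 13.65
eef_pos: [0.4877, 0.0584, 0.1709]
tool_rot: [-0.0, 0.682, 0.731, -0.0]
contact_force: [0.3, -1.1, -3.3]
gripper_width: 0.17
```

Call:
move_arm --commands "0 0 0 0.1 0 0 0;0 0 0 0 0 0 0"

```text
t: 13.82
eef_pos: [0.4877, 0.0584, 0.1699]
tool_rot: [-0.0, 0.682, 0.731, -0.0]
contact_force: [0.3, 0.2, -3.4]
gripper_width: 0.169
```

Call:
move_arm --commands "0 0 0 0.1 0 0 0;0 0 0 0 0 0 0"

```text
t: 13.98
eef_pos: [0.4875, 0.0583, 0.1689]
tool_rot: [-0.0, 0.682, 0.731, -0.0]
contact_force: [-0.2, 1.0, -3.9]
gripper_width: 0.168
```

Call:
move_arm --commands "0 0 0 0.1 0 0 0;0 0 0 0 0 0 0"

```text
t: 14.15
eef_pos: [0.4876, 0.0583, 0.1679]
tool_rot: [-0.0, 0.682, 0.731, -0.0]
contact_force: [-1.5, 0.2, -3.2]
gripper_width: 0.166
```

Call:
move_arm --commands "0 0 0 0.1 0 0 0;0 0 0 0 0 0 0"

```text
t: 14.32
eef_pos: [0.4875, 0.0583, 0.1669]
tool_rot: [-0.0, 0.682, 0.731, -0.0]
contact_force: [-0.5, 0.1, -4.0]
gripper_width: 0.168
```

Call:
move_arm --commands "0 0 0 0.1 0 0 0;0 0 0 0 0 0 0"

```text
t: 14.48
eef_pos: [0.4876, 0.0584, 0.1659]
tool_rot: [-0.0, 0.682, 0.731, -0.0]
contact_force: [-0.9, -0.6, -4.5]
gripper_width: 0.169
```

Call:
move_arm --commands "0 0 0 0.1 0 0 0;0 0 0 0 0 0 0"

```text
t: 14.65
eef_pos: [0.4876, 0.0584, 0.1649]
tool_rot: [-0.0, 0.682, 0.731, -0.0]
contact_force: [-0.5, -0.8, -3.7]
gripper_width: 0.165
```

Call:
move_arm --commands "0 0 0 0.1 0 0 0;0 0 0 0 0 0 0"

```text
t: 14.82
eef_pos: [0.4876, 0.0584, 0.1639]
tool_rot: [-0.0, 0.682, 0.731, -0.0]
contact_force: [-1.3, -0.5, -4.4]
gripper_width: 0.169
```

Call:
move_arm --commands "0 0 0 0.1 0 0 0;0 0 0 0 0 0 0"

```text
t: 14.98
eef_pos: [0.4876, 0.0583, 0.1629]
tool_rot: [-0.0, 0.682, 0.731, -0.0]
contact_force: [-1.1, 0.3, -3.9]
gripper_width: 0.166
```

Call:
move_arm --commands "0 0 0 0.1 0 0 0;0 0 0 0 0 0 0"

```text
t: 15.15
eef_pos: [0.4876, 0.0584, 0.1619]
tool_rot: [-0.0, 0.682, 0.731, -0.0]
contact_force: [-0.1, -1.1, -4.0]
gripper_width: 0.167
```

Call:
move_arm --commands "0 0 0 0.1 0 0 0;0 0 0 0 0 0 0"

```text
t: 15.32
eef_pos: [0.4876, 0.0584, 0.1609]
tool_rot: [-0.0, 0.682, 0.731, -0.0]
contact_force: [-0.7, -0.8, -3.9]
gripper_width: 0.167
```

Call:
move_arm --commands "0 0 0 0.1 0 0 0;0 0 0 0 0 0 0"

```text
t: 15.48
eef_pos: [0.4877, 0.0584, 0.1599]
tool_rot: [-0.0, 0.682, 0.731, -0.0]
contact_force: [-0.4, -0.5, -3.7]
gripper_width: 0.163
```

Call:
move_arm --commands "0 0 0 0.1 0 0 0;0 0 0 0 0 0 0"

```text
t: 15.65
eef_pos: [0.4877, 0.0584, 0.1589]
tool_rot: [-0.0, 0.682, 0.731, -0.0]
contact_force: [-0.3, -0.1, -4.1]
gripper_width: 0.17
```

Call:
move_arm --commands "0 0 0 0.1 0 0 0;0 0 0 0 0 0 0"

```text
t: 15.82
eef_pos: [0.4878, 0.0584, 0.1582]
tool_rot: [0.0, 0.682, 0.731, 0.0]
contact_force: [-1.8, 0.5, -1.0]
gripper_width: 0.164
```

Call:
move_arm --commands "0 0 0 0.1 0 0 0;0 0 0 0 0 0 0"

```text
t: 15.98
eef_pos: [0.4883, 0.0586, 0.1582]
tool_rot: [0.0, 0.682, 0.731, 0.0]
contact_force: [-4.0, -1.1, 6.7]
gripper_width: 0.169
```

```bash
python3 -c "
from h import *
to(None)"
```

```text
t 15.98 pos [0.4883 0.0586 0.1582] phi 94.01 tilt [ 1.1e-03 -3.0e-04 -1.0e+00] q [ 0.23  0.28 -0.56  2.    0.19  0.91 -0.35] F [-4.  -1.1  6.7] T [-0.276  1.177  0.041] g 0.169
```

Contact at TCP z≈0.158 (mouth about 0.032) matches the bore floor; the nut crown would be 12 mm higher, so the socket is over the flats. I'll ease off and turn clockwise.

Call:
move_arm --commands "0 0 0 -0.1 0 0 0;0 0 0 0 0 0 0;0 0 0 0 0 0 3;0 0 0 0 0 0 3;0 0 0 0 0 0 3;0 0 0 0 0 0 3;0 0 0 0 0 0 0;0 0 0 0 0 0 0"

```text
t: 16.65
eef_pos: [0.4877, 0.0585, 0.1582]
tool_rot: [0.0, 0.754, 0.657, -0.0]
contact_force: [-2.7, -0.3, 2.1]
gripper_width: 0.166
```

```bash
python3 -c "
from h import *
to(None)"
```

```text
t 16.65 pos [0.4877 0.0585 0.1582] phi 82.1 tilt [ 0.e+00 -1.e-04 -1.e+00] q [ 0.2   0.28 -0.52  2.01  0.17  0.9  -0.55] F [-2.7 -0.3  2.1] T [-0.227  0.904 -0.036] g 0.166
```

Call:
move_arm --commands "0 0 0 0 0 0 3;0 0 0 0 0 0 3;0 0 0 0 0 0 2;0 0 0 0 0 0 0;0 0 0 0 0 0 0"

```text
t: 17.07
eef_pos: [0.4877, 0.0585, 0.1582]
tool_rot: [-0.0, 0.798, 0.603, -0.0]
contact_force: [-2.9, -0.4, 3.6]
gripper_width: 0.164
```

```bash
python3 -c "
from h import *
to(None)"
```

```text
t 17.07 pos [0.4877 0.0585 0.1582] phi 74.13 tilt [-0. -0. -1.] q [ 0.18  0.27 -0.5   2.01  0.16  0.9  -0.68] F [-2.9 -0.4  3.6] T [-0.166  0.97   0.026] g 0.164
```

Call:
move_arm --commands "0 0 0 -0.1 0 0 0;0 0 0 0 0 0 1;0 0 0 0 0 0 1;0 0 0 0 0 0 1;0 0 0 0 0 0 1"

```text
t: 17.48
eef_pos: [0.4873, 0.0583, 0.1586]
tool_rot: [-0.0, 0.819, 0.573, -0.0]
contact_force: [-0.5, -0.2, -7.8]
gripper_width: 0.169
```

```bash
python3 -c "
from h import *
to(None)"
```

```text
t 17.48 pos [0.4873 0.0583 0.1586] phi 69.93 tilt [-0.001 -0.    -1.   ] q [ 0.17  0.27 -0.49  2.01  0.16  0.9  -0.75] F [-0.5 -0.2 -7.8] T [0.061 0.418 0.167] g 0.169
```

Call:
move_arm --commands "0 0 0 0 0 0 1;0 0 0 0 0 0 1;0 0 0 0 0 0 1;0 0 0 0 0 0 1"

```text
t: 17.82
eef_pos: [0.4874, 0.0584, 0.1588]
tool_rot: [-0.0, 0.839, 0.544, -0.0]
contact_force: [-1.9, -0.2, -9.1]
gripper_width: 0.164
```

```bash
python3 -c "
from h import *
to(None)"
```

```text
t 17.82 pos [0.4874 0.0584 0.1588] phi 65.92 tilt [-8.e-04 -1.e-04 -1.e+00] q [ 0.16  0.27 -0.47  2.01  0.15  0.9  -0.81] F [-1.9 -0.2 -9.1] T [0.029 0.514 0.127] g 0.164
```

Tz ≈ 0.15 N·m, so the nut is turning. I'll go on in small steps.

Call:
move_arm --commands "0 0 0 0 0 0 1;0 0 0 0 0 0 1;0 0 0 0 0 0 1;0 0 0 0 0 0 1"

```text
t: 18.15
eef_pos: [0.4875, 0.0584, 0.1591]
tool_rot: [-0.0, 0.858, 0.514, -0.0]
contact_force: [-2.5, 0.7, -9.0]
gripper_width: 0.167
```

```bash
python3 -c "
from h import *
to(None)"
```

```text
t 18.15 pos [0.4875 0.0584 0.1591] phi 61.92 tilt [-3.e-04 -0.e+00 -1.e+00] q [ 0.15  0.27 -0.46  2.01  0.15  0.9  -0.88] F [-2.5  0.7 -9. ] T [0.07  0.64  0.134] g 0.167
```

Call:
move_arm --commands "0 0 0 0 0 0 1;0 0 0 0 0 0 1;0 0 0 0 0 0 1"

```text
t: 18.4
eef_pos: [0.4877, 0.0584, 0.1591]
tool_rot: [-0.0, 0.871, 0.492, -0.0]
contact_force: [-2.6, 1.1, -8.1]
gripper_width: 0.161
```

```bash
python3 -c "
from h import *
to(None)"
```

```text
t 18.4 pos [0.4877 0.0584 0.1591] phi 58.91 tilt [-1.e-04 -0.e+00 -1.e+00] q [ 0.14  0.26 -0.45  2.01  0.15  0.9  -0.93] F [-2.6  1.1 -8.1] T [0.095 0.798 0.098] g 0.161
```

Call:
move_arm --commands "0 0 0 0 0 0 1;0 0 0 0 0 0 1;0 0 0 0 0 0 1"

```text
t: 18.65
eef_pos: [0.4877, 0.0585, 0.1591]
tool_rot: [-0.0, 0.883, 0.469, -0.0]
contact_force: [-1.7, 0.6, -7.6]
gripper_width: 0.167
```

```bash
python3 -c "
from h import *
to(None)"
```

```text
t 18.65 pos [0.4877 0.0585 0.1591] phi 55.92 tilt [-0.  0. -1.] q [ 0.14  0.26 -0.44  2.01  0.14  0.9  -0.98] F [-1.7  0.6 -7.6] T [0.107 0.76  0.049] g 0.167
```

Call:
move_arm --commands "0 0 0 0 0 0 1;0 0 0 0 0 0 1;0 0 0 0 0 0 1"

```text
t: 18.9
eef_pos: [0.4877, 0.0585, 0.1591]
tool_rot: [-0.0, 0.895, 0.446, -0.0]
contact_force: [-3.3, 0.4, -7.9]
gripper_width: 0.163
```

```bash
python3 -c "
from h import *
to(None)"
```

```text
t 18.9 pos [0.4877 0.0585 0.1591] phi 52.92 tilt [-0.  0. -1.] q [ 0.13  0.26 -0.44  2.01  0.14  0.9  -1.03] F [-3.3  0.4 -7.9] T [0.145 0.834 0.073] g 0.163
```

Call:
move_arm --commands "0 0 0 0 0 0 1;0 0 0 0 0 0 1"

```text
t: 19.07
eef_pos: [0.4877, 0.0584, 0.1591]
tool_rot: [0.0, 0.903, 0.43, 0.0]
contact_force: [-2.3, 0.5, -7.0]
gripper_width: 0.164
```

```bash
cat > tz.py <<'E'
from h import *
v=[];j=[]
for i in range(3):
    o,R,phi=st();v.append(o["torque"]);j.append(o["joint_torque"][6]);bot.read_camera("top") if i<2 else 0
print("t",round(o["t"],2),"phi",round(phi,2),"z",o["eef_pos"][2].round(4),"F",o["contact_force"].round(1),"T",np.mean(v,0).round(3),"tz",np.array(v)[:,2].round(3),"j7",np.round(j,3))
E
python3 tz.py
```

```text
t 19.17 phi 50.95 z 0.1591 F [-3.1  0.7 -8.2] T [0.166 0.803 0.076] tz [0.097 0.103 0.028] j7 [ 0.126 -0.013 -0.266]
```

Call:
move_arm --commands "0 0 0 0 0 0 1;0 0 0 0 0 0 1"

```text
t: 19.33
eef_pos: [0.4878, 0.0584, 0.1591]
tool_rot: [-0.0, 0.91, 0.414, 0.0]
contact_force: [-2.1, 0.0, -7.1]
gripper_width: 0.163
```

```bash
python3 tz.py
```

```text
t 19.43 phi 48.96 z 0.1591 F [-2.5  0.8 -7.7] T [0.168 0.858 0.115] tz [0.175 0.105 0.065] j7 [ 0.152 -0.037 -0.297]
```

Call:
move_arm --commands "0 0 0 0 0 0 1;0 0 0 0 0 0 1"

```text
t: 19.6
eef_pos: [0.4878, 0.0584, 0.1592]
tool_rot: [0.0, 0.917, 0.398, 0.0]
contact_force: [-2.0, 2.0, -7.6]
gripper_width: 0.168
```

```bash
python3 tz.py
```

```text
t 19.7 phi 46.97 z 0.1591 F [-2.   0.8 -7. ] T [0.138 0.809 0.208] tz [0.279 0.176 0.17 ] j7 [ 0.045 -0.139 -0.383]
```

Call:
move_arm --commands "0 0 0 0 0 0 1;0 0 0 0 0 0 1"

```text
t: 19.87
eef_pos: [0.4878, 0.0585, 0.1592]
tool_rot: [0.0, 0.924, 0.382, 0.0]
contact_force: [-2.5, -0.5, -6.4]
gripper_width: 0.167
```

```bash
python3 tz.py
```

```text
t 19.97 phi 44.96 z 0.1592 F [-2.1  0.3 -6.2] T [0.165 0.818 0.328] tz [0.378 0.356 0.251] j7 [-0.033 -0.204 -0.452]
```

Call:
move_arm --commands "0 0 0 0 0 0 0.5;0 0 0 0 0 0 0.5"

```text
t: 20.13
eef_pos: [0.4878, 0.0585, 0.1592]
tool_rot: [0.0, 0.927, 0.374, 0.0]
contact_force: [-1.6, 0.2, -6.5]
gripper_width: 0.167
```

```bash
python3 tz.py
```

```text
t 20.23 phi 44.0 z 0.1592 F [-2.   0.3 -7.6] T [0.144 0.811 0.34 ] tz [0.345 0.356 0.319] j7 [-0.223 -0.307 -0.424]
```

The torque rises by about 0.06 N·m per degree to 0.34, matching the seal's slope, so the nut is seated. I'll hold briefly, back off 7° to mid-play, and draw the key out.

Call:
move_arm --commands "0 0 0 0 0 0 0;0 0 0 0 0 0 0;0 0 0 0 0 0 -2;0 0 0 0 0 0 -2;0 0 0 0 0 0 -2;0 0 0 0 0 0 -1;0 0 0 0 0 0 0;0 0 0 -0.2 0 0 0;0 0 0 -0.2 0 0 0;0 0 0 -0.2 0 0 0;0 0 0 0 0 0 0"

```text
t: 21.15
eef_pos: [0.4881, 0.0585, 0.1658]
tool_rot: [0.0, 0.903, 0.43, 0.0]
contact_force: [-2.7, -0.1, -2.9]
gripper_width: 0.168
```

```bash
python3 tz.py
```

```text
t 21.25 phi 51.0 z 0.1654 F [-1.9  0.8 -4.2] T [ 0.102  0.896 -0.001] tz [ 0.05  -0.041 -0.013] j7 [-0.009 -0.016 -0.018]
```

Call:
move_arm --commands "0 0 0 -0.4 0 0 0;0 0 0 -0.6 0 0 0;0 0 0 -0.8 0 0 0;0 0 0 -1 0 0 0;0 0 0 -1 0 0 0;0 0 0 -1 0 0 0;0 0 0 -1 0 0 0;0 0 0 -1 0 0 0;0 0 0 -1 0 0 0;0 0 0 -1 0 0 0;0 0 0 -1 0 0 0;0 0 0 -1 0 0 0"

```text
t: 22.25
eef_pos: [0.4877, 0.0584, 0.2741]
tool_rot: [0.0, 0.903, 0.431, 0.0]
contact_force: [-0.6, -0.2, -3.4]
gripper_width: 0.169
```

```bash
python3 tz.py; python3 - <<'E'
from h import *
to([.4102,-.1354,.28],None)
o,R,phi=st();p=o["eef_pos"]
f=lambda n,x,y:cv2.resize(bot.read_camera(n)["img"][y:y+150,x:x+100,::-1],(400,600),interpolation=cv2.INTER_CUBIC)
cv2.imwrite("pics/out.png",np.hstack([f("scene",200,110),f("top",195,200)]))
qs=lambda X:((proj("scene",X)-[200,110]+.5)*4-.5).round(1)
print(qs([p+[0,0,d] for d in(.029,-.063,-.126)]))
E
```

```text
t 22.35 phi 51.01 z 0.2751 F [ 0.4 -0.7 -2.9] T [ 0.042 -0.087  0.033] tz [ 0.021 -0.007  0.086] j7 [-0.069 -0.022  0.059]
t 22.35 pos [0.4889 0.0587 0.2751] phi 51.01 tilt [ 3.3e-03  4.0e-04 -1.0e+00] q [ 0.15  0.14 -0.44  1.87  0.06  1.15 -0.99] F [ 0.4 -0.7 -2.9] T [ 0.008 -0.033  0.086] g 0.166
shift cm [-20.04   6.1   -0.53]
[[180.6  71.9]
 [189.2 256.2]
 [194.8 376.1]]
```

View pics/out.png

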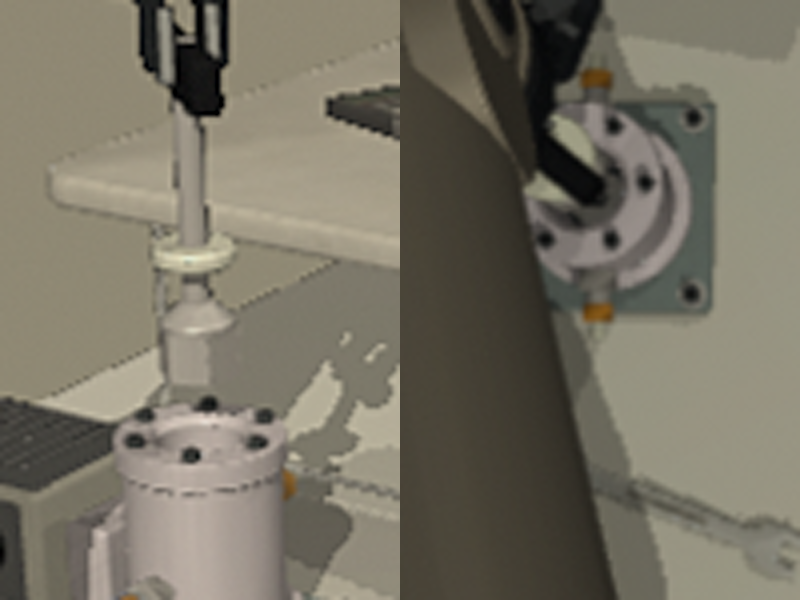

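Scene: the key is upright over the head, with the mouth at about (199,380), the same small offset as before. Now back to the stand at the original grip pose.

Call:
move_arm --commands "0 -0.9 0.25 0 0 0 0;0 -1.7 0.5 0 0 0 0;0 -1.8 0.55 0 0 0 0;0 -1.8 0.55 0 0 0 0;0 -1.8 0.55 0 0 0 0;0 -1.8 0.55 0 0 0 0;0 -1.8 0.55 0 0 0 0;0 -1.8 0.55 0 0 0 0;0 -1.8 0.55 0 0 0 0;0 -1.8 0.55 0 0 0 0;0 -1.7 0.5 0 0 0 0;0 -1.3 0.4 0 0 0 0"

```text
t: 23.45
eef_pos: [0.4071, -0.137, 0.2723]
tool_rot: [-0.0, 0.903, 0.43, -0.001]
contact_force: [-0.2, -0.0, -3.9]
gripper_width: 0.168
```

Call:
move_arm --commands "0 0 0 0 0 0 -7;0 0 0 0 0 0 -7;0 0 0 0 0 0 -7;0 0 0 0 0 0 -7;0 0 0 0 0 0 -7;0 0 0 0 0 0 -7;0 0 0 0 0 0 -7;0 0 0 0 0 0 -7;0 0 0 0 0 0 -7;0 0 0 0 0 0 -7;0 0 0 0 0 0 -7;0 0 0 0 0 0 -0.7"

```text
t: 24.45
eef_pos: [0.4079, -0.1355, 0.2724]
tool_rot: [-0.001, 0.431, 0.902, -0.0]
contact_force: [-0.4, 0.3, -3.7]
gripper_width: 0.166
```

Call:
move_arm --commands "0 0 0 0 0 0 0;0 0 0 0 0 0 0"

```text
t: 24.62
eef_pos: [0.4085, -0.1353, 0.2728]
tool_rot: [-0.0, 0.434, 0.901, -0.0]
contact_force: [0.4, 0.2, -4.4]
gripper_width: 0.167
```

```bash
python3 -c "
from h import *
to([.4102,-.1354,.134],128.7)"
```

```text
t 24.62 pos [ 0.4085 -0.1353  0.2728] phi 128.5 tilt [-7.e-04  1.e-04 -1.e+00] q [ 0.43  0.01 -0.26  2.    0.    1.13  0.84] F [ 0.4  0.2 -4.4] T [0.004 0.054 0.006] g 0.167
shift cm [-0.12  0.14 13.88]
rz -0.2
```

Stand rim at about z=0.05 means the socket enters at TCP≈0.176. I'll descend to there, then go slowly.

Call:
move_arm --commands "0 -0.12 0.14 1 0 0 0;0 0 0 1.5 0 0 0;0 0 0 1.5 0 0 0;0 0 0 1.5 0 0 0;0 0 0 1.5 0 0 0;0 0 0 1 0 0 0;0 0 0 0.8 0 0 0;0 0 0 0 0 0 0"

```text
t: 25.28
eef_pos: [0.4097, -0.1349, 0.1834]
tool_rot: [-0.001, 0.433, 0.901, -0.0]
contact_force: [-1.4, -0.2, -4.0]
gripper_width: 0.167
```

Call:
move_arm --commands "0 0 0 0.3 0 0 0;0 0 0 0.3 0 0 0;0 0 0 0.3 0 0 0;0 0 0 0.3 0 0 0;0 0 0 0 0 0 0"

```text
t: 25.7
eef_pos: [0.4106, -0.1352, 0.1728]
tool_rot: [-0.0, 0.433, 0.901, -0.0]
contact_force: [-0.0, 0.6, -4.3]
gripper_width: 0.168
```

```bash
python3 -c "
from h import *
to([.4102,-.1354,.134],128.7)"
```

```text
t 25.7 pos [ 0.4106 -0.1352  0.1728] phi 128.71 tilt [-3.e-04  0.e+00 -1.e+00] q [ 0.42  0.13 -0.26  2.13  0.04  0.89  0.81] F [-0.   0.6 -4.3] T [ 0.053  0.09  -0.046] g 0.168
shift cm [ 0.   -0.04  3.88]
rz 0.01
```

Call:
move_arm --commands "0 0 -0.04 0.3 0 0 0;0 0 0 0.3 0 0 0;0 0 0 0.3 0 0 0;0 0 0 0 0 0 0"

```text
t: 26.03
eef_pos: [0.41, -0.1353, 0.1635]
tool_rot: [-0.001, 0.433, 0.901, -0.0]
contact_force: [-0.1, -0.8, -4.4]
gripper_width: 0.167
```

Call:
move_arm --commands "0 0 0 0.4 0 0 0;0 0 0 0.4 0 0 0;0 0 0 0.4 0 0 0;0 0 0 0.4 0 0 0;0 0 0 0.4 0 0 0;0 0 0 0.3 0 0 0;0 0 0 0 0 0 0"

```text
t: 26.62
eef_pos: [0.41, -0.1353, 0.1404]
tool_rot: [-0.001, 0.433, 0.902, -0.0]
contact_force: [0.4, -0.0, -4.3]
gripper_width: 0.166
```

Call:
move_arm --commands "0 0 0 0.2 0 0 0;0 0 0 0.2 0 0 0;0 0 0 0 0 0 0"

```text
t: 26.87
eef_pos: [0.4104, -0.1354, 0.1369]
tool_rot: [-0.0, 0.433, 0.902, -0.0]
contact_force: [-0.4, 0.3, -4.3]
gripper_width: 0.165
```

```bash
python3 -c "
from h import *
to([.4102,-.1354,.134],128.7)"
```

```text
t 26.87 pos [ 0.4104 -0.1354  0.1369] phi 128.71 tilt [-2.e-04  0.e+00 -1.e+00] q [ 0.41  0.18 -0.26  2.16  0.07  0.8   0.78] F [-0.4  0.3 -4.3] T [-0.031 -0.001  0.022] g 0.165
shift cm [ 0.01 -0.01  0.29]
rz 0.01
```

Call:
move_arm --commands "0 0 0 0.1 0 0 0;0 0 0 0.1 0 0 0;0 0 0 0 0 0 0"

```text
t: 27.12
eef_pos: [0.4104, -0.1354, 0.135]
tool_rot: [-0.0, 0.433, 0.902, -0.0]
contact_force: [-0.1, -0.6, -3.8]
gripper_width: 0.166
```

Call:
move_arm --commands "0 0 0 0.1 0 0 0;0 0 0 0 0 0 0"

```text
t: 27.28
eef_pos: [0.4104, -0.1354, 0.134]
tool_rot: [-0.0, 0.433, 0.901, -0.0]
contact_force: [-0.5, -0.5, -4.0]
gripper_width: 0.165
```

Call:
move_arm --commands "0 0 0 0.1 0 0 0;0 0 0 0 0 0 0"

```text
t: 27.45
eef_pos: [0.4107, -0.1355, 0.1332]
tool_rot: [0.0, 0.433, 0.902, 0.0]
contact_force: [0.3, -0.4, -3.0]
gripper_width: 0.169
```

Call:
move_arm --commands "0.3 0 0 0 0 0 0;0.3 0 0 0 0 0 0;0.5 0 0 0 0 0 0;0.7 0 0 0 0 0 0;1 0 0 0 0 0 0;1 0 0 0 0 0 0;1 0 0 0 0 0 0;1 0 0 0 0 0 0;1 0 0 0 0 0 0;1 0 0 0 0 0 0"

```text
t: 28.28
eef_pos: [0.4105, -0.1354, 0.1331]
tool_rot: [0.0, 0.433, 0.901, 0.0]
contact_force: [-0.0, 0.2, -0.9]
gripper_width: 0.996
```

Call:
move_arm --commands "1 0 0 -0.5 0 0 0;1 0 0 -1 0 0 0;1 0 0 -1.5 0 0 0;1 0 0 -1.5 0 0 0;1 0 0 -1.5 0 0 0;1 0 0 -1.5 0 0 0;1 0 0 -1.5 0 0 0;1 0 0 -1.5 0 0 0;1 0 0 -1.5 0 0 0;1 0 0 -0.5 0 0 0;1 0 0 0 0 0 0;1 0 0 0 0 0 0"

```text
t: 29.28
eef_pos: [0.4104, -0.1354, 0.2582]
tool_rot: [0.0, 0.433, 0.902, -0.0]
contact_force: [-1.4, 0.2, 0.3]
gripper_width: 1.0
```

```bash
python3 - <<'E'
from h import *
to(None)
im=bot.read_camera("scene")["img"][:,:,::-1];cv2.imwrite("pics/end.png",np.hstack([cv2.resize(x[200:350,200:430],(400,600*230//230*400//600)) if 0 else cv2.resize(x[200:350,200:430],(400,261)) for x in(cv2.imread("pics/scene0.png"),im)]))
a=cv2.imread("pics/scene0.png")
for n,(x0,y0,x1,y1) in dict(bar=(280,215,342,245),vials=(340,248,390,290),beaker=(380,300,425,362)).items():
    d=cv2.absdiff(a[y0:y1,x0:x1],im[y0:y1,x0:x1]);s=cv2.phaseCorrelate(*[cv2.cvtColor(np.ascontiguousarray(z[y0:y1,x0:x1]),cv2.COLOR_BGR2GRAY).astype(np.float32) for z in(a,im)]);print(n,d.mean().round(2),np.round(s[0],2))
E
```

```text
t 29.28 pos [ 0.4104 -0.1354  0.2582] phi 128.71 tilt [ 4.e-04 -2.e-04 -1.e+00] q [ 0.43  0.03 -0.26  2.02  0.01  1.09  0.84] F [-1.4  0.2  0.3] T [ 0.019  0.077 -0.034] g 1.0
bar 17.96 [ 0.02 -0.22]
vials 1.64 [0.01 0.51]
beaker 1.74 [0.5  0.02]
```

View pics/end.png

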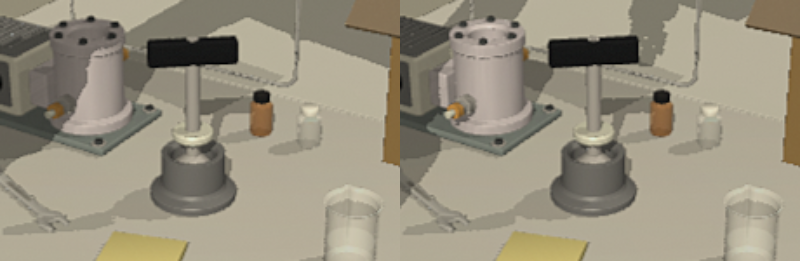

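Before and after match: the key stands in its stand just as at the start, with the vials and beaker unmoved. The gripper is clear, so I'm handing in.

```bash
python3 -c "
from station import bot
print(bot.hand_in())"
```

```text
the job is handed in; nothing more can be done
None
```

The job is handed in at about 29 s, and every check I made points to success; the hand-in itself gives no verdict.

- **Fitting:** I gripped the key at 80 N and lined its flats up with the nut as seen in the top camera. It went down the bore without pressing on the nut and touched bottom at a height that matches the bore floor, not the nut's crown 12 mm above it.
- **Turning:** I turned the key about 50° clockwise against 0.1–0.15 N·m. I stopped when the torque began to climb at about 0.06 N·m per degree and reached 0.34 N·m. That is the seal's expected slope, and I estimate it was wound up about 0.05 rad, against the 0.2 rad limit.
- **Return:** I backed off 7° to the middle of the play, drew the key out and put it back at the pose where I first gripped it. The tool height was within 1 mm of that at the start.
- **Last checks:** In the before and after pictures the key, the vials and the beaker agree to within about 0.5 pixel. The gripper is open and well above the key.

**Disagreements:**
- The visible fingertips looked about 20 mm higher than the reported tool point, so I gripped 10 mm deeper than the text's grasp point.
- The scene camera showed the key a steady 1.5–3 mm to one side of where the arm put it. I took this as calibration error.
- A steady sideways moment of about 0.9 N·m was on the wrist while the key was in the bore. It vanished once the key was out.

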